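Put the loaded fid level into its cradle

ROBOT

A 7-joint arm with a two-finger parallel gripper is mounted at the origin on the work surface. World frame = base frame: x ahead of the robot, y to its left, z up, the work surface at z = 0. Lengths are in m, angles in degrees, forces in N, time in s.
With the tool pointing down it reaches from about 0.425 to 0.875 m from the base axis. Payload 4.7 kg.
Tool frame: the origin (TCP) lies midway between the tips of the shut fingers; the grasp point (between the pads) lies 19 mm behind it; z points along the fingers, y is the line along which they close (so a half turn about z gives the same grasp; the last joint's range is limited). The gripper opens to 87 mm and grips with 3 to 60 N. Pads are 19 mm wide; open, the fingers measure 117 mm over their backs; the gripper's body (75 mm by 190 mm) begins 51 mm behind the grasp point.
Start: joints at [72.027, 18.392, -4.016, 83.108, 1.295, 78.541, -3.26], TCP at [0.209, -0.615, 0.223] pointing down, gripper open.
Joint ranges: [-163.93, 163.93], [-17.29, 119.83], [-79.2, 71.16], [3.27, 140.29], [-89.18, 269.18], [5.43, 117.66], [-154.24, 154.24]. Speed limits (degrees/s): [147.25, 147.25, 180, 180, 180, 180, 180].

INTERFACE

Orientations are given as [roll, pitch, yaw] about the fixed x, y, z axes, in that order (R = Rz(yaw) Ry(pitch) Rx(roll)).
In Python, from cell import env, viewer, boxes_of, masks_of gives the robot as it stands. The module is installed in compiled form; this text tells all that it offers.
- The arm moves only by the tool apply_moves, never from a script. Its argument "moves" is a list of rows, each a list of 7 numbers: the shift along the tool's x, y, z scaled (see below), then the turn, a rotation vector about the tool's x, y, z scaled (see below), then the opening, from 0 (shut) to 1 (fully open). A call has 1 to 20 rows; each row is the pose to reach, as a shift and turn from the pose commanded when the call began, along the tool's axes at that moment; what a row does not reach only later rows make up. The controller multiplies each number of a shift by 0.2 m and each number of a turn by 1.5 rad. A row lasts 1/10 s, in which the tool goes at most 50 mm and 8.59 degrees, less where a joint would pass 70% of its speed; a pose out of reach is approached as far as the arm can. A call with a number of a shift or a turn outside -1 to 1 is refused whole. A call with a gripper value outside its range is refused whole. The fingers move at their own pace and stop on an object; "grip_force" is the grip in N (left out, the last holds). Time passes only in rows, so rows that repeat a pose let the fingers close. It gives the time, the measured TCP pose, the force, the opening and the grip force at its end, in the units of the state.
- env.get_obs(): the state, without advancing time (a new reading comes with each control period).
- viewer.read_camera(name): name is "scene" or "top" or "wrist"; returns the picture (384x512x3 uint8, red, green, blue); there is no depth.
- viewer.get_calibration(name): a dict with "fov_y" (degrees; the focal length in pixels is half the picture's height over the tangent of half this angle, whatever the lens; pixels are square), "cx", "cy" (the principal point, pixels), "position" and "orientation" of the camera in the world. Camera axes: x right, y up, looking along -z (the intrinsics and any distortion apply to the point x, -y, -z); pixel columns grow to the right and rows downward; lengths in m; the calibration is good to about 2 mm. A picture is of the moment at which its call begins: read the wrist's pose just before it. get_calibration takes no time and is no camera call; for the wrist camera it gives the pose at the moment of the call.
- env.sign_off(): hands the job in; it is judged then, once.
Trained networks look in the newest picture that a camera, given by its name, has taken for a name from the list of things; names that differ only in an ending like _2 or _b are one class to them, and where a whole thing is asked for, a point or a joint stands for the part that bears it (a point fixed in the world has none). Each returns a list of dicts, best first, with "conf" (0 to 1); they miss things now and then, are a little off and sometimes report something else, mostly with a low value. They report only what shows in the picture. A call takes as long as a camera call.
- boxes_of(camera, target): "location" ([column, row] in pixels, amid what is visible of it).
- masks_of(camera, target): "pixels" (384x512 bool, what is visible of it) and "location" ([column, row] in pixels, amid what is visible of it).
The state is a dict: "time_s": time; "qpos": joint angles; "joint_velocities": joint speeds; "effort": joint torques, N m; "tool_pos": TCP position; "tool_rot": TCP orientation; "force": force on the tool from outside, world axes, zero at the start; "wrist_torque": the same for the moment, N m; "grip_width": finger opening in m; "grasp_force": force on a finger pad.
Only numpy, scipy, OpenCV 4.12 (cv2) and the standard library are available. Lean on these libraries where they do the work, as an engineer would, in place of code of your own. Each camera call takes 0.05 s, during which the arm holds its last target. There are 200 camera calls.

TASK

Draw the blue fid out from under the wire rack, find where it balances, and carry it level, well clear of everything, to the two-fork cradle: lay it gently in both forks, upright on its flats as it lay on the bench and centred lengthwise, with the iron head beyond the red fork. Its enamel chips, so never squeeze it with more than 15 N, and do not let it hang askew once it is well off the bench (trial lifts of a few centimetres are fine). Leave the glass, the lathekin and the tin alone.

Things in the scene. Friction and masses are not known exactly. Their poses are not given: they have to be found in the camera images.
- fid: Loaded fid, 320 mm long, 0.90 kg: blue enamelled square iron shaft 18 x 18 x 250 mm, a dark iron head block at +x and a hardwood tail block at -x, each 44 x 44 x 35 mm. Origin at mid length on the shaft's axis, 22 mm above the bench as it lies; z up. A lead slug is fixed inside the shaft, so it balances anywhere from 60 mm tailward to 60 mm headward of the origin
- fid_head (a point): centre of the end face of the fid's iron head, on the shaft's axis, 160 mm along +x from the fid's origin. Gripped lightly and far from its balance point, the fid swings down about the fingers
- fid_tail (a point): point on the shaft's axis 96 mm tailward (-x) of the fid's origin. At the start this bare part of the shaft is in the open; the enamel chips if a finger presses it with more than 15 N
- rack: Low fixed wire rack, a tunnel along its y axis: roof of steel rods 152 mm (x) by 158 mm (y), underside 58 mm and top 72 mm above the bench, on wire legs at x = -72 and +72 mm with feet 18 mm wide; nothing across the bench between them. Origin on the bench under its middle. At the start the fid lies through it along about y
- rack_mouth (a point): middle of the rack roof's -y edge, 68 mm above the bench, axes as the rack's; the fid's tail sticks out on this side, the middle of its shaft is under the roof
- cradle: Fixed two-fork cradle: base 250 x 70 x 12 mm and two 10 mm thick forks at x = -100 mm (grey) and +100 mm (red), each with a slot 30 mm wide across y, flared at the top; slot bottoms 60 mm and fork tops 97 mm above the bench, forks 65 mm wide over the flares. Origin on the bench under its middle, x along the fid's resting line towards the red fork
- cradle_seat (a point): where the fid's origin belongs: 69 mm above the bench over the cradle's middle, axes as the cradle's
- redplate: Bystander: red glass sliver plate 120 x 6 mm standing upright in a wooden foot 130 x 36 mm, 105 mm tall in all; loose. Origin under the middle of the foot, x along the plate
- rondel: Bystander: ribbed amber glass rondel, 76 mm across, 13 mm thick, lying loose on the rack's roof. Origin at the centre of its underside
- lathekin: Bystander: hardwood lathekin lying on the bench, 175 x 28 x 12 mm, from x = -65 to +110 mm. Origin on the underside
- tin: Bystander: small round flux tin, 66 mm across, 45 mm tall. Origin at the centre of its underside

How it is judged:
By the outcome, as a careful person would: the job done as asked, in the order asked, and still so for the second after the job is handed in, with the robot touching nothing.
It also fails if it takes over 72 s, if anything falls off the work surface, if the arm or the gripper's body presses on something with over 40 N, if the wrist force passes 120 N, or if a joint passes its speed limit or range.

## Working session

There is one attempt and no reset: what is moved stays moved. The work goes in short steps, Python scripts to look and compute and a tool call to move; the robot and the scene stay as the last step left them, time stands still between calls to the robot, and variables do not carry over. Pictures are saved under pics/ and viewed, at most 14 in all, crops included, and the job is handed in when it is done.

Besides the shell and the picture viewer there is one more tool, called after "Call:" as name(argument=value, ...) on one line, values as JSON. apply_moves: Moves the arm, as the interface text tells. Shifts and turns lie within -1 to 1; 1 stands for 0.2 m of shift or 1.5 rad of turn. Its arguments: {"type":"object","properties":{"moves":{"type":"array","items":{"type":"array","items":{"type":"number","minimum":-1,"maximum":1}}},"grip_force":{"type":"number"}},"required":["moves"]}

```bash
mkdir -p pics; ls; python3 - <<'E'
from cell import env, viewer, boxes_of, masks_of
import cv2, numpy as np
ims=[]
for c in ["scene","top"]:
    im=viewer.read_camera(c); cv2.imwrite(f"pics/{c}0.png",cv2.cvtColor(im,cv2.COLOR_RGB2BGR))
    print(c,viewer.get_calibration(c))
    for t in ["fid","rack","cradle","redplate","rondel","lathekin","tin","fid_tail","rack_mouth","cradle_seat","fid_head"]:
        print(t,[(np.round(d["location"]),round(d["conf"],2)) for d in boxes_of(c,t)[:2]])
print(env.get_obs())
E
```

```text
pics
scene {'fov_y': 56.60650648414654, 'cx': 254.598792745281, 'cy': 193.2969757117962, 'position': array([ 1.11996584, -0.06540985,  0.97730464]), 'orientation': array([30.85054932,  0.68582088, 80.10674231])}
fid [(array([313., 175.]), 0.69)]
rack [(array([341., 164.]), 0.8)]
cradle [(array([129., 214.]), 0.81)]
redplate [(array([176., 185.]), 0.62)]
rondel [(array([361., 162.]), 0.8)]
lathekin [(array([256., 252.]), 0.78), (array([130., 214.]), 0.31)]
tin [(array([253., 154.]), 0.75)]
fid_tail [(array([305., 178.]), 0.56)]
rack_mouth [(array([339., 158.]), 0.94), (array([179., 182.]), 0.24)]
cradle_seat [(array([132., 213.]), 0.73)]
fid_head [(array([315., 175.]), 0.59)]
top {'fov_y': 51.709080107090486, 'cx': 254.74393193369627, 'cy': 193.4282368018188, 'position': array([0.45039835, 0.04936232, 1.14939591]), 'orientation': array([  6.9199031 ,  -1.55753695, -90.07950159])}
fid [(array([178., 214.]), 0.68)]
rack [(array([149., 222.]), 0.63), (array([263., 140.]), 0.37)]
cradle [(array([386., 212.]), 0.79)]
redplate [(array([340., 238.]), 0.89), (array([170., 218.]), 0.65)]
ronde
[... 300 characters left out ...]
s': 1.2, 'qpos': array([72.02721221, 18.3923315 , -4.01748883, 83.10886903,  1.29445985,
       78.54135863, -3.25955659]), 'joint_velocities': array([-0.08170758,  0.07240111, -0.15905871, -0.09118522,  0.01021954,
        0.11098538, -0.09874722]), 'effort': array([-3.45177223e-04, -4.91113436e+01, -4.03457489e-01, -3.12769997e+01,
       -6.36997120e-02,  3.36903299e-02, -2.48509650e-05]), 'tool_pos': array([ 0.20925629, -0.61540218,  0.22257052]), 'tool_rot': array([1.79997447e+02, 1.85276450e-03, 1.87832670e+01]), 'force': array([ 0.45919075, -1.04196195,  0.13486703]), 'wrist_torque': array([-0.04595339, -0.02311635, -0.01187603]), 'grasp_force': 0.0, 'grip_width': 0.08716501392369727}
```

View pics/scene0.png

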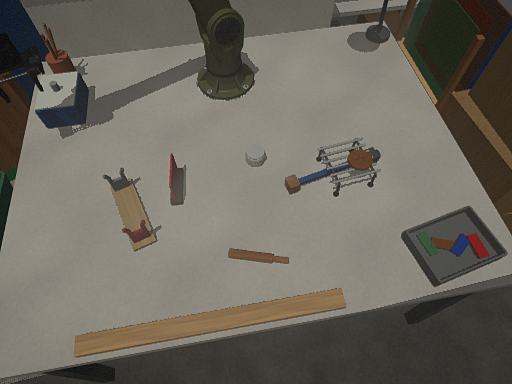

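View pics/top0.png

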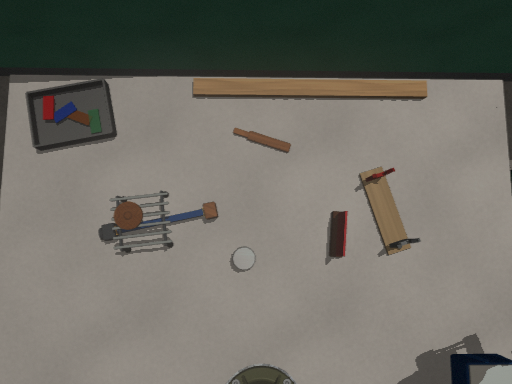

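Scene: fid's tail block at scene (292,184) / top (210,211), dark head at top (107,233), the rack over its head half with the rondel on top; cradle at top (386,212) with red fork (380,174), grey fork (402,243); plate between at (339,235), tin (244,258), lathekin (262,140).

```bash
cat > h.py <<'E'
from cell import env, viewer, boxes_of, masks_of
import cv2, numpy as np
from scipy.spatial.transform import Rotation as R
def rot(e): return R.from_euler('xyz',e,degrees=True).as_matrix()
def ray(c,px,cal=None):
    k=cal or viewer.get_calibration(c); f=192/np.tan(np.radians(k["fov_y"]/2))
    d=np.array([(px[0]-k["cx"])/f,-(px[1]-k["cy"])/f,-1.]); return np.array(k["position"]),rot(k["orientation"])@d
def onz(c,px,z,cal=None):
    p,d=ray(c,px,cal); return p+d*(z-p[2])/d[2]
def proj(c,P,cal=None):
    k=cal or viewer.get_calibration(c); f=192/np.tan(np.radians(k["fov_y"]/2))
    q=rot(k["orientation"]).T@(np.asarray(P)-k["position"]); return np.array([k["cx"]-f*q[0]/q[2],k["cy"]+f*q[1]/q[2]])
def snap(c,name,s=1):
    cal=viewer.get_calibration(c); im=viewer.read_camera(c); cv2.imwrite("pics/"+name,cv2.cvtColor(cv2.resize(im,None,fx=s,fy=s),cv2.COLOR_RGB2BGR)); return im,cal
def toolmove(dp_world,dyaw=0):
    "scaled numbers for a world shift and a world-yaw change (deg)"
    o=env.get_obs(); M=rot(o["tool_rot"]); return np.round(M.T@np.asarray(dp_world)/.2,3), np.round(M.T@[0,0,np.radians(dyaw)]/1.5,3)
E
python3 - <<'E'
from h import *
np.set_printoptions(precision=3,suppress=True)
t=onz("top",(210,211),.044); h=onz("top",(107,233),.044)
print("fid tail/head blocks",t,h,"len",np.linalg.norm(t-h),"dir",np.degrees(np.arctan2(*(h-t)[1::-1])))
print("scene tail",onz("scene",(292,182),.044))
r=onz("top",(380,174),.097); g=onz("top",(402,243),.097)
print("forks",r,g,np.linalg.norm(r-g),np.degrees(np.arctan2(*(r-g)[1::-1])))
print("seat",onz("top",(386,211),.069),onz("scene",(132,213),.069))
print("mouth",onz("top",(146,225),.068),onz("scene",(339,158),.068))
for c in ["top","scene"]:
  for n in ["fid","rack","redplate","tin","rondel"]:
    d=masks_of(c,n)
    if d:
      m=d[0]["pixels"]; v,u=np.nonzero(m); (cx,cy),(w,hh),a=cv2.minAreaRect(np.c_[u,v].astype(np.float32))
      print(c,n,m.sum(),(round(cx),round(cy)),(round(w),round(hh)),round(a), "on z=.044",onz(c,(cx,cy),.044))
for n,p in [("plate",(339,235)),("tin",(244,258))]: print(n,onz("top",p,.045))
for p in [(117,200),(165,192),(124,251),(170,243)]: print("rackcorner",onz("top",p,.07))
E
```

```text
fid tail/head blocks [0.535 0.144 0.044] [0.474 0.426 0.044] len 0.28823875092079193 dir 102.18003406335772
scene tail [0.549 0.141 0.044]
forks [ 0.632 -0.32   0.097] [ 0.446 -0.372  0.097] 0.1931087222811862 15.53310599528349
seat [ 0.533 -0.342  0.069] [ 0.586 -0.342  0.069]
mouth [0.495 0.314 0.068] [0.503 0.301 0.068]
top fid 859 (157, 222) (17, 121) 77 on z=.044 [0.506 0.29  0.044]
top rack 1137 (141, 222) (58, 58) 85 on z=.044 [0.505 0.334 0.044]
top tin 433 (243, 258) (23, 23) 45 on z=.044 [0.406 0.051 0.044]
top rondel 654 (128, 215) (28, 28) 90 on z=.044 [0.524 0.37  0.044]
scene fid 590 (332, 169) (17, 99) 70 on z=.044 [0.524 0.276 0.044]
scene rack 841 (346, 167) (51, 55) 74 on z=.044 [0.524 0.323 0.044]
scene redplate 502 (176, 180) (47, 12) 90 on z=.044 [ 0.479 -0.214  0.044]
scene tin 357 (254, 155) (22, 19) 90 on z=.044 [0.426 0.044 0.044]
scene rondel 432 (360, 160) (21, 24) 90 on z=.044 [0.505 0.375 0.044]
plate [ 0.468 -0.216  0.045]
tin [0.405 0.049 0.045]
rackcorner [0.563 0.394 0.07 ]
rackcorner [0.585 0.265 0.07 ]
rackcorner [0.426 0.37  0.07 ]
rackcorner [0.447 0.248 0.07 ]
```

Call:
apply_moves(moves=[[0.1,-0.06,0,0,0,-0.1,1],[0.25,-0.16,0,0,0,-0.2,1],[0.45,-0.28,0,0,0,-0.3,1],[0.6,-0.38,0,0,0,-0.4,1],[0.7,-0.44,0,0,0,-0.5,1],[0.8,-0.5,0,0,0,-0.6,1],[0.9,-0.57,0,0,0,-0.7,1],[0.95,-0.6,0,0,0,-0.8,1],[1,-0.63,0,0,0,-0.9,1],[1,-0.63,0,0,0,-0.97,1],[1,-0.63,0,0,0,-0.97,1]], grip_force=10)

```text
time_s: 2.8
tool_pos: [0.3583, -0.4315, 0.2227]
tool_rot: [-180.0, 0.0, 102.2]
force: [-1.1, -0.7, 0.1]
grip_width: 0.0872
grasp_force: 0.0
```

Call:
apply_moves(moves=[[0.1,0.1,0,0,0,0,1],[0.25,0.25,0,0,0,0,1],[0.4,0.4,0,0,0,0,1],[0.55,0.55,0,0,0,0,1],[0.7,0.7,0,0,0,0,1],[0.85,0.86,0,0,0,0,1]])

```text
time_s: 3.4
tool_pos: [0.4908, -0.2286, 0.2228]
tool_rot: [180.0, 0.1, 101.9]
force: [0.1, -0.9, 1.0]
grip_width: 0.0869
grasp_force: 0.0
```

Call:
apply_moves(moves=[[0.15,0.05,0,0,0,0,1],[0.33,0.09,0,0,0,0,1],[0.5,0.13,0,0,0,0,1],[0.67,0.18,0,0,0,0,1],[0.83,0.22,0,0,0,0,1],[0.97,0.26,0,0,0,0,1]])

```text
time_s: 4.0
tool_pos: [0.5003, -0.0273, 0.2228]
tool_rot: [180.0, 0.0, 102.0]
force: [0.4, 0.5, 0.5]
grip_width: 0.0871
grasp_force: 0.0
```

Call:
apply_moves(moves=[[0.15,0.06,0,0,0,0,1],[0.35,0.15,0,0,0,0,1],[0.55,0.24,0,0,0,0,1],[0.7,0.3,0,0,0,0,1],[0.8,0.34,0,0,0,0,1],[0.84,0.36,0,0,0,0,1],[0.84,0.36,0,0,0,0,1],[0.84,0.36,0,0,0,0,1]])

```text
time_s: 4.8
tool_pos: [0.5357, 0.1489, 0.2223]
tool_rot: [-180.0, 0.1, 102.0]
force: [0.2, 0.2, 0.2]
grip_width: 0.0872
grasp_force: 0.0
```

```bash
python3 - <<'E'
from h import *
np.set_printoptions(precision=3,suppress=True)
o=env.get_obs(); print(o["time_s"],o["tool_pos"],o["tool_rot"],o["qpos"],o["force"],o["wrist_torque"])
im,cal=snap("wrist","w1.png"); print(cal)
d=boxes_of("wrist","fid_tail"); print(d)
E
```

```text
4.8 [0.536 0.149 0.222] [-179.962    0.061  101.995] [ 24.964  11.687 -48.79   95.348   9.048  77.099 -13.28 ] [0.235 0.173 0.191] [-0.039 -0.141 -0.005]
{'fov_y': 68.86708419170682, 'cx': 253.3675198995656, 'cy': 192.8221577539776, 'position': array([0.518, 0.23 , 0.385]), 'orientation': array([-17.54 ,   0.083,  12.003])}
[{'location': [258.0, 126.9], 'conf': 0.67}]
```

View pics/w1.png

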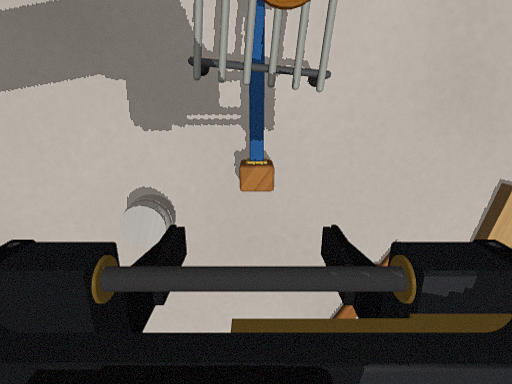

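Wrist view: blue shaft runs from (262,10) to (257,158), tail block spans rows 160–191 at columns 240–274, rack mouth at about row 80, tin at (148,220).

```bash
python3 - <<'E'
from h import *
np.set_printoptions(precision=4,suppress=True)
cal=viewer.get_calibration("wrist")
im=cv2.cvtColor(cv2.imread("pics/w1.png"),cv2.COLOR_BGR2RGB).astype(int)
b=(im[...,2]-im[...,0]>40)
pts=[]
for r in range(95,156,6):
    u=np.nonzero(b[r,230:290])[0]
    if len(u): pts.append(onz("wrist",(230+(u.min()+u.max())/2,r),.031,cal)); 
pts=np.array(pts); print(pts)
p=np.polyfit(pts[:,1],pts[:,0],1); print("dir",np.degrees(np.arctan2(1,p[0])))
for px in [(257,191),(241,191),(273,191),(257,163)]: print(px,onz("wrist",px,.044,cal))
for px in [(200,80),(320,90)]: print("mouth",px,onz("wrist",px,.068,cal))
E
```

```text
[[0.5187 0.2406 0.031 ]
 [0.5196 0.2338 0.031 ]
 [0.521  0.227  0.031 ]
 [0.5231 0.2204 0.031 ]
 [0.524  0.2133 0.031 ]
 [0.5261 0.2065 0.031 ]
 [0.527  0.1993 0.031 ]
 [0.5285 0.1921 0.031 ]
 [0.5307 0.185  0.031 ]
 [0.5317 0.1775 0.031 ]
 [0.5339 0.1702 0.031 ]]
dir 102.18984634968807
(257, 191) [0.5436 0.1274 0.044 ]
(241, 191) [0.5237 0.1231 0.044 ]
(273, 191) [0.5636 0.1316 0.044 ]
(257, 163) [0.536  0.1628 0.044 ]
mouth (200, 80) [0.4573 0.2417 0.068 ]
mouth (320, 90) [0.5836 0.2583 0.068 ]
```

Call:
apply_moves(moves=[[0.1,0.016,0,0,0,0,1],[0.187,0.016,0.05,0,0,0,1],[0.187,0.016,0.2,0,0,0,1],[0.187,0.016,0.35,0,0,0,1],[0.187,0.016,0.5,0,0,0,1],[0.187,0.016,0.65,0,0,0,1],[0.187,0.016,0.8,0,0,0,1],[0.187,0.016,0.9,0,0,0,1],[0.187,0.016,0.98,0,0,0,1],[0.187,0.016,1.0,0,0,0,1]])

```text
time_s: 5.9
tool_pos: [0.5299, 0.1863, 0.0208]
tool_rot: [-179.8, 0.0, 102.1]
force: [0.9, 0.0, 0.1]
grip_width: 0.0869
grasp_force: 0.0
```

Call:
apply_moves(moves=[[0,0,0.04,0,0,0,1],[0,0,0.08,0,0,0,1],[0,0,0.08,0,0,0,0.6],[0,0,0.08,0,0,0,0.35],[0,0,0.08,0,0,0,0.25],[0,0,0.08,0,0,0,0.22],[0,0,0.08,0,0,0,0.18],[0,0,0.08,0,0,0,0.1],[0,0,0.08,0,0,0,0.1],[0,0,0.08,0,0,0,0.1]], grip_force=9)

```text
time_s: 6.9
tool_pos: [0.5307, 0.1879, 0.0065]
tool_rot: [-180.0, 0.0, 102.1]
force: [-0.9, -0.6, 0.2]
grip_width: 0.031
grasp_force: 0.0
```

Call:
apply_moves(moves=[[0,0,0,0,0,0,0.1],[0,0,0,0,0,0,0.1],[0,0,0,0,0,0,0.05],[0,0,0,0,0,0,0.05],[0,0,0,0,0,0,0.05]], grip_force=9)

```text
time_s: 7.4
tool_pos: [0.5308, 0.1879, 0.0065]
tool_rot: [180.0, 0.0, 102.1]
force: [0.7, 0.2, -0.9]
grip_width: 0.0177
grasp_force: 9.0
```

```bash
cat >> h.py <<'E'
def avg(n=10,cam="wrist"):
    F=[];T=[]
    for _ in range(n):
        viewer.read_camera(cam); o=env.get_obs(); M=rot(o["tool_rot"]); F.append(M.T@o["force"]); T.append(M.T@o["wrist_torque"])
    print("t",round(o["time_s"],2),"F tool",np.round(np.mean(F,0),2),"sd",np.round(np.std(F,0),2),"T tool",np.round(np.mean(T,0),3),"sd",np.round(np.std(T,0),3),"grip",round(o["grasp_force"],1),np.round(o["tool_pos"],4),np.round(o["tool_rot"],1))
E
python3 -c "
from h import *
avg()"
```

```text
t 7.9 F tool [0.35 1.29 1.15] sd [0.52 0.45 0.44] T tool [-0.306 -0.015  0.022] sd [0.057 0.037 0.026] grip 9.0 [0.5308 0.1879 0.0065] [180.    0.  102.1]
```

Call:
apply_moves(moves=[[0,0,0,0,0,0,0.05],[0,0,-0.01,0,0,0,0.05],[0,0,-0.02,0,0,0,0.05],[0,0,-0.03,0,0,0,0.05],[0,0,-0.03,0,0,0,0.05],[0,0,-0.03,0,0,0,0.05]], grip_force=12)

```text
time_s: 8.5
tool_pos: [0.5302, 0.1882, 0.0124]
tool_rot: [-180.0, -0.0, 102.2]
force: [-0.7, 2.4, -5.3]
grip_width: 0.0181
grasp_force: 12.0
```

```bash
python3 -c "
from h import *
avg(12)"
```

```text
t 9.1 F tool [ 2.14 -0.11  5.24] sd [0.57 0.53 0.41] T tool [-0.104  0.367 -0.001] sd [0.023 0.038 0.027] grip 12.0 [0.5307 0.1879 0.0125] [-180.     0.   102.2]
```

Call:
apply_moves(moves=[[-0.02,0,0,0,0,0,0.05],[-0.06,0,0,0,0,0,0.05],[-0.11,0,0,0,0,0,0.05],[-0.17,0,0,0,0,0,0.05],[-0.23,0,0,0,0,0,0.05],[-0.29,0,0,0,0,0,0.05],[-0.35,0,0,0,0,0,0.05],[-0.41,0,0,0,0,0,0.05],[-0.47,0,0,0,0,0,0.05],[-0.53,0,0,0,0,0,0.05],[-0.59,0,0,0,0,0,0.05],[-0.65,0,0,0,0,0,0.05],[-0.71,0,0,0,0,0,0.05],[-0.77,0,0,0,0,0,0.05],[-0.83,0,0,0,0,0,0.05],[-0.89,0,0,0,0,0,0.05],[-0.95,0,0,0,0,0,0.05],[-0.98,0,0,0,0,0,0.05],[-1,0,0,0,0,0,0.05]])

```text
time_s: 11.0
tool_pos: [0.5729, -0.0085, 0.0125]
tool_rot: [-180.0, -0.0, 102.1]
force: [-0.6, 2.0, -5.3]
grip_width: 0.018
grasp_force: 12.0
```

Call:
apply_moves(moves=[[-0.03,0,0,0,0,0,0.05],[-0.08,0,0,0,0,0,0.05],[-0.12,0,0,0,0,0,0.05],[-0.15,0,0,0,0,0,0.05],[-0.17,0,0,0,0,0,0.05],[-0.17,0,0.01,0,0,0,0.05],[-0.17,0,0.02,0,0,0,0.05],[-0.17,0,0.03,0,0,0,0.05],[-0.17,0,0.03,0,0,0,0.05]])

```text
time_s: 11.9
tool_pos: [0.5803, -0.0418, 0.0066]
tool_rot: [180.0, 0.1, 102.1]
force: [1.6, -2.5, -3.9]
grip_width: 0.0177
grasp_force: 12.0
```

```bash
python3 -c "
from h import *
snap('top','top1.png'); im=cv2.imread('pics/top1.png')[130:290,90:430]; cv2.imwrite('pics/top1c.png',cv2.resize(im,None,fx=2.2,fy=2.2))
avg(1)"
```

```text
t 12.0 F tool [-2.85  0.7   4.27] sd [0. 0. 0.] T tool [-0.175 -0.703  0.016] sd [0. 0. 0.] grip 12.0 [ 0.5802 -0.0413  0.0066] [180.    0.  102.1]
```

View pics/top1c.png

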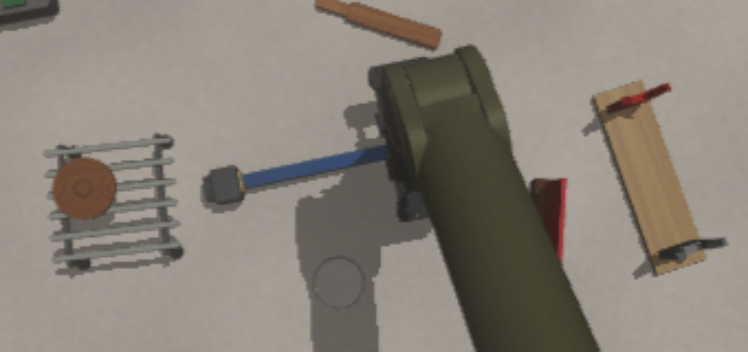

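The fid is out: head block at crop (222,185) is clear of the rack's near edge (175), rondel still on the roof, others untouched.

Call:
apply_moves(moves=[[0,0,0,0,0,0,0.25],[0,0,0,0,0,0,0.35],[0,0,0,0,0,0,0.45],[0,0,0,0,0,0,0.45],[0,0,0,0,0,0,0.45],[0.05,0,0,0,0,0,0.45],[0.15,0,0,0,0,0,0.45],[0.27,0,0,0,0,0,0.45],[0.39,0,0,0,0,0,0.45],[0.5,0,0,0,0,0,0.45],[0.55,0,0,0,0,0,0.4],[0.55,0,0,0,0,0,0.3],[0.55,0,0,0,0,0,0.2],[0.55,0,0,0,0,0,0.1],[0.55,0,0,0,0,0,0.1],[0.55,0,0,0,0,0,0.1],[0.55,0,0,0,0,0,0.1],[0.55,0,0,0,0,0,0.1],[0.55,0,0,0,0,0,0.1]], grip_force=10)

```text
time_s: 13.9
tool_pos: [0.557, 0.0654, 0.0064]
tool_rot: [-180.0, 0.1, 102.1]
force: [2.1, -3.2, -2.7]
grip_width: 0.0177
grasp_force: 10.0
```

Call:
apply_moves(moves=[[0,0,0,0,0,0,0.05],[0,0,-0.03,0,0,0,0.05],[0,0,-0.06,0,0,0,0.05],[0,0,-0.1,0,0,0,0.05],[0,0,-0.1,0,0,0,0.05],[0,0,-0.1,0,0,0,0.05]], grip_force=10)

```text
time_s: 14.5
tool_pos: [0.5568, 0.0672, 0.0268]
tool_rot: [180.0, -0.0, 102.2]
force: [0.1, 0.3, -7.6]
grip_width: 0.0182
grasp_force: 10.0
```

```bash
python3 -c "
from h import *
avg(8)
snap('scene','s1.png'); im=cv2.imread('pics/s1.png')[100:230,210:400]; cv2.imwrite('pics/s1c.png',cv2.resize(im,None,fx=4,fy=4,interpolation=2))"
```

```text
t 14.9 F tool [0.77 0.26 7.45] sd [0.3  0.72 0.5 ] T tool [-0.175  0.198  0.043] sd [0.017 0.033 0.028] grip 10.0 [0.5568 0.0667 0.0264] [-180.    -0.   102.1]
```

View pics/s1c.png

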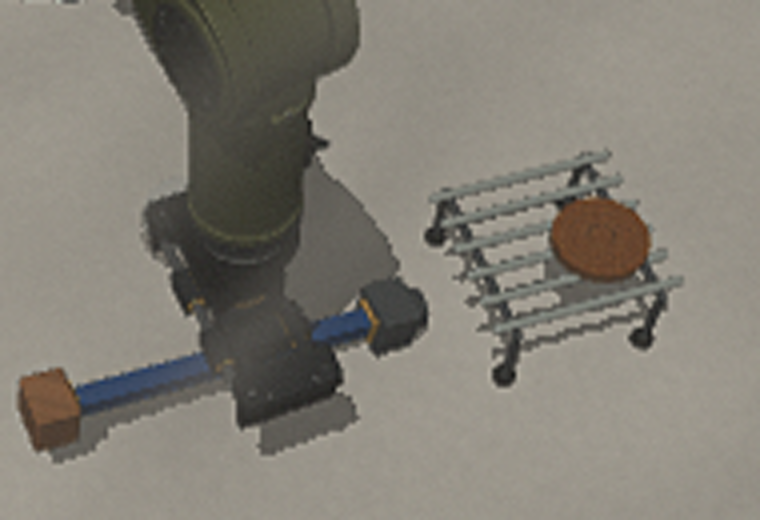

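```bash
python3 - <<'E'
from h import *
d=np.array([-.2113,.9774,0]); g=np.array([.5568,.0667,.0445])
for s0 in (10,):
  for ht in (.022,.042,.062):
    # height of head centre at +142, of tail at -142
    sl=(ht-.042)/ (.142-.01)
    for s in (-142.5,142.5):
        P=g+d*(s-s0)/1000; P[2]=.042+sl*(s-s0)/1000
        print(ht,s,proj("scene",P).round(1),proj("top",P).round(1))
for n in ["fid_head","fid_tail","fid"]: print(n,boxes_of("scene",n)[:1] )
E
python3 -c "
from h import *
snap('wrist','w2.png')"
```

```text
0.022 -142.5 [221.7 200.7] [291.6 191. ]
0.022 142.5 [307.  177.8] [192.2 213.8]
0.042 -142.5 [222.4 204.5] [290.6 192. ]
0.042 142.5 [307.7 174.3] [191.2 213.3]
0.062 -142.5 [223.1 208.2] [289.7 193. ]
0.062 142.5 [308.5 170.7] [190.3 212.7]
fid_head []
fid_tail [{'location': [251.1, 192.0], 'conf': 0.65}]
fid [{'location': [247.6, 192.5], 'conf': 0.9}]
```

View pics/w2.png

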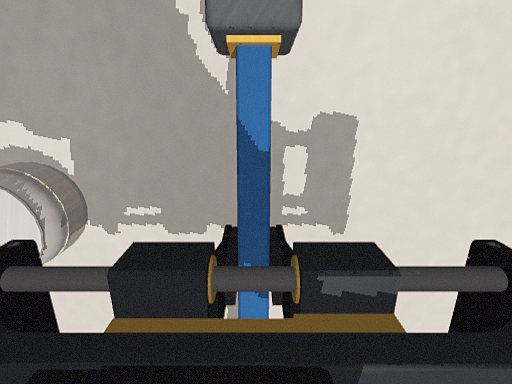

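Wrist view: shaft centred at column 254 between the pads, head collar at row 45; with the scene view (tail (222,202), head (308,179)) the head end is down, so the balance lies further headward.

Call:
apply_moves(moves=[[0,0,0.03,0,0,0,0.05],[0,0,0.06,0,0,0,0.05],[0,0,0.09,0,0,0,0.05],[0,0,0.1,0,0,0,0.05],[0,0,0.1,0,0,0,0.25],[0,0,0.1,0,0,0,0.35],[0,0,0.1,0,0,0,0.35],[0,0,0.1,0,0,0,0.35],[0.05,0,0.1,0,0,0,0.35],[0.1,0,0.1,0,0,0,0.35],[0.11,0,0.1,0,0,0,0.3],[0.11,0,0.1,0,0,0,0.2],[0.11,0,0.1,0,0,0,0.1],[0.11,0,0.1,0,0,0,0.1],[0.11,0,0.1,0,0,0,0.1],[0.11,0,0.1,0,0,0,0.1],[0.11,0,0.1,0,0,0,0.1]], grip_force=9)

```text
time_s: 16.85
tool_pos: [0.552, 0.0882, 0.0065]
tool_rot: [-180.0, -0.0, 102.1]
force: [-1.3, 1.3, 0.7]
grip_width: 0.018
grasp_force: 9.0
```

```bash
python3 -c "
from h import *
avg(6); snap('wrist','w3.png')"
```

```text
t 17.15 F tool [ 1.52 -0.92 -0.86] sd [0.51 0.29 0.4 ] T tool [0.152 0.309 0.057] sd [0.038 0.032 0.041] grip 9.0 [0.552  0.0882 0.0065] [-180.    -0.   102.1]
```

Call:
apply_moves(moves=[[0,0,0,0,0,0,0.05],[0,0,-0.03,0,0,0,0.05],[0,0,-0.06,0,0,0,0.05],[0,0,-0.09,0,0,0,0.05],[0,0,-0.125,0,0,0,0.05],[0,0,-0.125,0,0,0,0.05],[0,0,-0.125,0,0,0,0.05]], grip_force=9)

```text
time_s: 17.9
tool_pos: [0.5525, 0.0882, 0.0318]
tool_rot: [180.0, 0.0, 102.2]
force: [0.8, 0.5, -8.1]
grip_width: 0.0179
grasp_force: 9.0
```

```bash
python3 -c "
from h import *
avg(8)
snap('wrist','w4.png'); snap('scene','s2.png')
a=cv2.imread('pics/w4.png'); b=cv2.imread('pics/w3.png');s=cv2.resize(cv2.imread('pics/s2.png')[140:230,200:340],(512,330),interpolation=2)
t=np.hstack([cv2.resize(b[:200,150:350],(256,256)),cv2.resize(a[:200,150:350],(256,256))])
cv2.imwrite('pics/m1.png',np.vstack([t,s]))"
```

```text
t 18.3 F tool [-0.08  0.41  7.95] sd [0.35 0.33 0.35] T tool [-0.239 -0.051 -0.082] sd [0.035 0.034 0.02 ] grip 9.0 [0.5522 0.0882 0.0314] [-180.     0.   102.2]
```

View pics/m1.png

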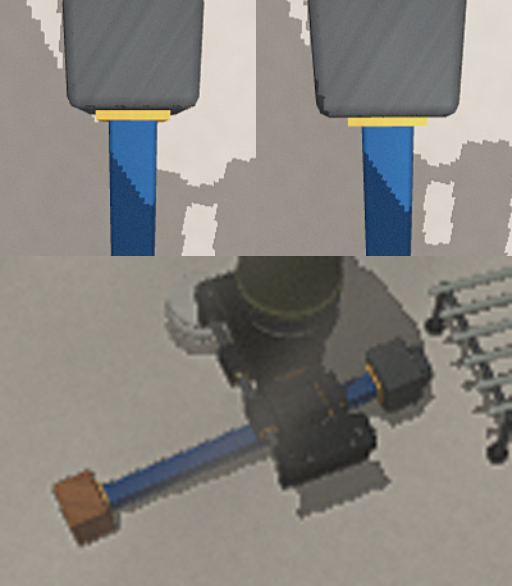

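Composite: after this lift the head block looks 12 % bigger (nearer the camera), so now the tail hangs down; balance lies about midway between the two tries.

Call:
apply_moves(moves=[[0,0,0.03,0,0,0,0.05],[0,0,0.06,0,0,0,0.05],[0,0,0.09,0,0,0,0.05],[0,0,0.125,0,0,0,0.05],[0,0,0.125,0,0,0,0.05],[0,0,0.125,0,0,0,0.25],[0,0,0.125,0,0,0,0.35],[0,0,0.125,0,0,0,0.35],[0,0,0.125,0,0,0,0.35],[-0.025,0,0.125,0,0,0,0.35],[-0.05,0,0.125,0,0,0,0.35],[-0.05,0,0.125,0,0,0,0.25],[-0.05,0,0.125,0,0,0,0.15],[-0.05,0,0.125,0,0,0,0.1],[-0.05,0,0.125,0,0,0,0.1],[-0.05,0,0.125,0,0,0,0.1],[-0.05,0,0.125,0,0,0,0.1]], grip_force=9)

```text
time_s: 20.1
tool_pos: [0.5542, 0.0782, 0.0065]
tool_rot: [-180.0, 0.0, 102.1]
force: [0.2, -1.9, 0.8]
grip_width: 0.0179
grasp_force: 9.0
```

```bash
python3 -c "
from h import *
avg(6); snap('wrist','w5.png')"
```

```text
t 20.4 F tool [-1.12 -1.15 -0.75] sd [0.49 0.4  0.26] T tool [ 0.068 -0.279 -0.001] sd [0.022 0.032 0.02 ] grip 9.0 [0.5542 0.0782 0.0065] [-180.     0.   102.1]
```

Call:
apply_moves(moves=[[0,0,0,0,0,0,0.05],[0,0,-0.03,0,0,0,0.05],[0,0,-0.06,0,0,0,0.05],[0,0,-0.09,0,0,0,0.05],[0,0,-0.125,0,0,0,0.05],[0,0,-0.125,0,0,0,0.05],[0,0,-0.125,0,0,0,0.05]], grip_force=12)

```text
time_s: 21.15
tool_pos: [0.5544, 0.0784, 0.0317]
tool_rot: [180.0, 0.0, 102.1]
force: [-0.9, -0.7, -8.1]
grip_width: 0.018
grasp_force: 12.0
```

```bash
python3 -c "
from h import *
avg(8); snap('wrist','w6.png')
for n in ('w3','w4','w5','w6'):
    im=cv2.imread(f'pics/{n}.png').astype(int); y=(im[...,2]>150)&(im[...,1]>120)&(im[...,0]<100)&(im[...,2]-im[...,0]>100)
    y[:, :180]=0; y[:,330:]=0; y[150:]=0
    v,u=np.nonzero(y); print(n,'collar rows',v.min(),v.max(),v.mean().round(1),'cols',u.min(),u.max(),'n',len(v))
"
```

```text
t 21.55 F tool [-0.08  0.04  8.79] sd [0.54 0.18 0.45] T tool [-0.109 -0.02   0.027] sd [0.044 0.044 0.036] grip 12.0 [0.5542 0.0784 0.0313] [-180.    -0.   102.1]
w3 collar rows 86 93 89.2 cols 225 282 n 358
w4 collar rows 92 97 95.0 cols 222 282 n 142
w5 collar rows 61 69 64.5 cols 224 283 n 424
w6 collar rows 61 69 64.5 cols 224 282 n 433
```

Level and fully off the bench (8.8 N, collar unchanged at rows 61–69). Now the cradle pose and the grip's place along the fid.

```bash
python3 - <<'E'
from h import *
np.set_printoptions(precision=4,suppress=True)
cal=viewer.get_calibration("wrist"); g=env.get_obs()["tool_pos"]; d=np.array([-.2113,.9774])
for row,z in ((61,.062),(69,.062),(57,.069)): print("s_grip",125-1000*((onz("wrist",(254,row),z,cal)-g)[:2]@d))
def base(fn,c,box,test,z):
    im=cv2.imread(fn).astype(int); m=np.zeros(im.shape[:2],np.uint8); x0,y0,x1,y1=box
    m[y0:y1,x0:x1]=test(im[...,2],im[...,1],im[...,0])[y0:y1,x0:x1]; n,l,st,_=cv2.connectedComponentsWithStats(m); m=(l==1+st[1:,4].argmax())
    v,u=np.nonzero(m); (r)=cv2.minAreaRect(np.array([onz(c,(a,b),z)[:2] for a,b in zip(u,v)],np.float32)); print(c,len(v),"centre",np.array(r[0]),"size",np.array(r[1]),"ang",r[2]); 
wood=lambda r,g,b:(r-b>45)&(r-g<60)&(g>90)
base("pics/top0.png","top",(345,150,430,270),wood,.012)
base("pics/scene0.png","scene",(95,160,165,255),wood,.012)
red=lambda r,g,b:(r-g>50)&(g<70)
base("pics/top0.png","top",(355,160,405,190),red,.09)
base("pics/scene0.png","scene",(110,210,165,250),red,.09)
E
python3 -c "
import cv2,numpy as np
a=cv2.imread('pics/top0.png')[155:265,345:430];b=cv2.imread('pics/scene0.png')[155:265,90:175]
cv2.imwrite('pics/m2.png',cv2.resize(np.hstack([a,b]),None,fx=4.5,fy=4.5,interpolation=0))"
```

```text
s_grip 24.328657961252645
s_grip 27.49565219174822
s_grip 23.79659834314785
top 1407 centre [ 0.5402 -0.3599] size [0.1906 0.0662] ang 17.696409225463867
scene 657 centre [ 0.5287 -0.3668] size [0.2073 0.0665] ang 17.664892196655273
top 35 centre [ 0.6313 -0.3169] size [0.0095 0.0305] ang 12.662127494812012
scene 19 centre [ 0.6563 -0.3204] size [0.0071 0.0191] ang 15.121758460998535
```

View pics/m2.png

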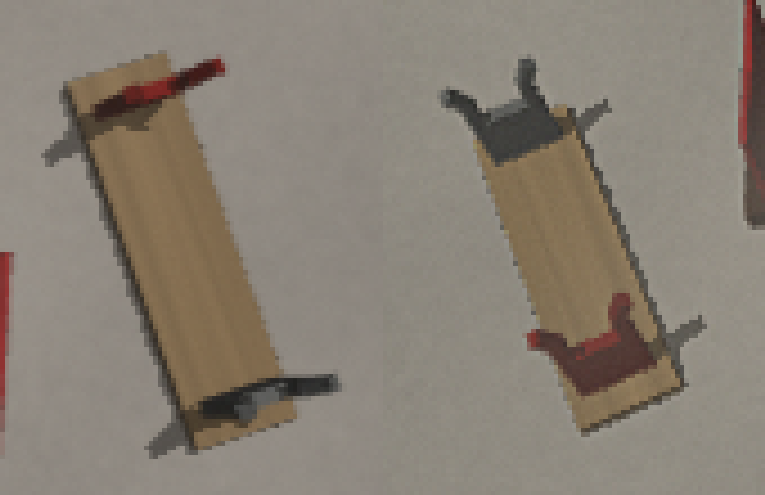

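The picture shows both forks upright on the base; base corners and bright slot bottoms: top grey (402.3,243.4), red (379.4,175.4); scene grey (117.2,179.9), red (138.3,231.7).

```bash
python3 - <<'E'
from h import *
np.set_printoptions(precision=4,suppress=True)
def a(p,q): return np.degrees(np.arctan2(*(p-q)[1::-1]))
C=[onz("top",p,.012) for p in [(359.4,173.9),(381.7,166.6),(411,247.2),(387.9,255.4)]]
print("top base",np.mean(C,0),a(C[0],C[3]),a(C[1],C[2]),np.linalg.norm(C[0]-C[3]))
C=[onz("scene",p,.012) for p in [(135,251),(157,240.3),(131.7,179),(111,186)]]
print("scene base",np.mean(C,0),a(C[0],C[3]),a(C[1],C[2]),np.linalg.norm(C[1]-C[2]))
for c,r,g in [("top",(379.4,175.4),(402.3,243.4)),("scene",(138.3,231.7),(117.2,179.9))]:
    r=onz(c,r,.06); g=onz(c,g,.06); print(c,r,g,(r+g)/2,a(r,g),np.linalg.norm(r-g))
E
```

```text
top base [ 0.5398 -0.3597  0.012 ] 17.463482117988637 17.811262348839275 0.2477877038142601
scene base [ 0.5505 -0.3565  0.012 ] 17.609180071767142 17.719942048395225 0.24322802145177894
top [ 0.6343 -0.331   0.06  ] [ 0.4446 -0.3872  0.06  ] [ 0.5395 -0.3591  0.06  ] 16.49598966692469 0.197842130695897
scene [ 0.6441 -0.3274  0.06  ] [ 0.4551 -0.3906  0.06  ] [ 0.5496 -0.359   0.06  ] 18.485290859648664 0.19922973098267927
```

Call:
apply_moves(moves=[[0,0,-0.05,0,0,0,0.05],[0,0,-0.12,0,0,0,0.05],[0,0,-0.22,0,0,0,0.05],[0,0,-0.32,0,0,0,0.05],[0,0,-0.42,0,0,0,0.05],[0,0,-0.52,0,0,0,0.05],[0,0,-0.62,0,0,0,0.05],[0,0,-0.72,0,0,0,0.05],[0,0,-0.82,0,0,0,0.05],[0,0,-0.92,0,0,0,0.05],[0,0,-0.98,0,0,0,0.05],[0,0,-1,0,0,0,0.05],[0,0,-1,0,0,0,0.05]], grip_force=12)

```text
time_s: 22.9
tool_pos: [0.5543, 0.0785, 0.232]
tool_rot: [180.0, 0.0, 102.2]
force: [-0.3, -0.3, -8.7]
grip_width: 0.0179
grasp_force: 12.0
```

Call:
apply_moves(moves=[[-0.02,0,0,0,0,0,0.05],[-0.06,-0.01,0,0,0,0,0.05],[-0.12,-0.02,0,0,0,0,0.05],[-0.19,-0.03,0,0,0,0,0.05],[-0.27,-0.05,0,0,0,0,0.05],[-0.35,-0.06,0,0,0,0,0.05],[-0.43,-0.08,0,0,0,0,0.05],[-0.51,-0.09,0,0,0,0,0.05],[-0.59,-0.11,0,0,0,0,0.05],[-0.67,-0.12,0,0,0,0,0.05],[-0.75,-0.14,0,0,0,0,0.05],[-0.82,-0.15,0,0,0,0,0.05],[-0.88,-0.16,0,0,0,0,0.05],[-0.93,-0.17,0,0,0,0,0.05],[-0.97,-0.18,0,0,0,0,0.05],[-1,-0.185,0,0,0,0,0.05]])

```text
time_s: 24.5
tool_pos: [0.5602, -0.1255, 0.2315]
tool_rot: [-180.0, -0.0, 102.1]
force: [0.2, 0.1, -8.2]
grip_width: 0.0182
grasp_force: 12.0
```

Call:
apply_moves(moves=[[-0.02,0,0,0,0,0,0.05],[-0.06,-0.01,0,0,0,0,0.05],[-0.12,-0.02,0,0,0,0,0.05],[-0.19,-0.03,0,0,0,0,0.05],[-0.27,-0.05,0,0,0,0,0.05],[-0.35,-0.06,0,0,0,0,0.05],[-0.43,-0.08,0,0,0,0,0.05],[-0.51,-0.09,0,0,0,0,0.05],[-0.59,-0.11,0,0,0,0,0.05],[-0.67,-0.12,0,0,0,0,0.05],[-0.75,-0.14,0,0,0,0,0.05],[-0.82,-0.15,0,0,0,0,0.05],[-0.88,-0.16,0,0,0,0,0.05],[-0.93,-0.17,0,0,0,0,0.05],[-0.97,-0.18,0,0,0,0,0.05],[-1,-0.185,0,0,0,0,0.05]])

```text
time_s: 26.1
tool_pos: [0.5661, -0.3288, 0.2315]
tool_rot: [-180.0, -0.0, 102.1]
force: [-0.1, -0.4, -9.7]
grip_width: 0.0179
grasp_force: 12.0
```

Call:
apply_moves(moves=[[0,0,0,0,0,0.02,0.05],[-0.01,0,0,0,0,0.06,0.05],[-0.02,0,0,0,0,0.11,0.05],[-0.03,0,0,0,0,0.17,0.05],[-0.05,0,0,0,0,0.23,0.05],[-0.06,-0.01,0,0,0,0.29,0.05],[-0.07,-0.01,0,0,0,0.35,0.05],[-0.08,-0.01,0,0,0,0.41,0.05],[-0.09,-0.02,0,0,0,0.47,0.05],[-0.1,-0.02,0,0,0,0.53,0.05],[-0.11,-0.02,0,0,0,0.59,0.05],[-0.11,-0.02,0,0,0,0.65,0.05],[-0.11,-0.02,0,0,0,0.71,0.05],[-0.11,-0.02,0,0,0,0.77,0.05],[-0.11,-0.02,0,0,0,0.83,0.05],[-0.11,-0.02,0,0,0,0.89,0.05],[-0.11,-0.02,0,0,0,0.94,0.05],[-0.11,-0.02,0,0,0,0.97,0.05],[-0.11,-0.02,0,0,0,0.983,0.05],[-0.11,-0.02,0,0,0,0.983,0.05]])

```text
time_s: 28.1
tool_pos: [0.5671, -0.3497, 0.2316]
tool_rot: [-180.0, -0.0, 17.7]
force: [-0.0, 0.8, -8.8]
grip_width: 0.018
grasp_force: 12.0
```

```bash
python3 - <<'E'
from h import *
avg(4); im,cal=snap("wrist","w7.png"); print(cal)
snap("scene","s3.png"); a=cv2.imread("pics/s3.png")[110:270,60:260]
t=cv2.imread("pics/w7.png")
cv2.imwrite("pics/m3.png",np.hstack([cv2.resize(t[:,120:400],(420,576)),cv2.resize(a,(375,300)).copy() if 0 else cv2.copyMakeBorder(cv2.resize(a,(375,300)),0,276,0,0,0)]))
E
```

```text
t 28.3 F tool [-0.17  0.17  8.51] sd [0.36 0.28 0.37] T tool [-0.022  0.012  0.021] sd [0.013 0.013 0.027] grip 12.0 [ 0.5669 -0.3504  0.2315] [-180.     0.    17.7]
{'fov_y': 68.86708419170682, 'cx': 253.3675198995656, 'cy': 192.8221577539776, 'position': array([ 0.64477934, -0.32537775,  0.39409657]), 'orientation': array([-1.74815936e+01, -3.93046554e-02, -7.22965766e+01])}
```

View pics/m3.png

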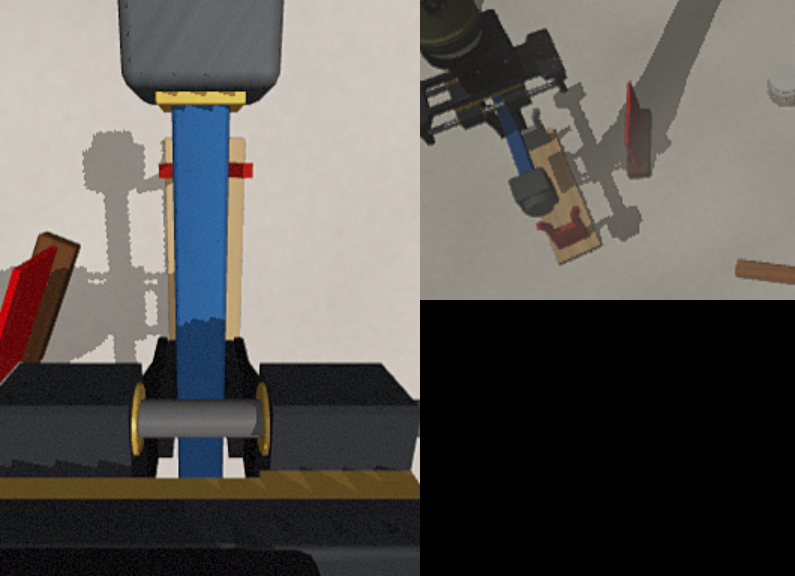

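Wrist view: red fork's tips at original pixels (226,113) and (289,113), base end at row 92; fid level, its shaft at column ~253, slightly left of the fork's middle (257).

```bash
python3 - <<'E'
from h import *
np.set_printoptions(precision=4,suppress=True)
cal=viewer.get_calibration("wrist")
im=cv2.imread("pics/w7.png").astype(int); m=(im[...,2]-im[...,1]>60)&(im[...,2]-im[...,0]>60); m[:,:200]=0;m[:,320:]=0;m[150:]=0;m[:95]=0
v,u=np.nonzero(m); print("red px u",u.min(),u.max(),"v",v.min(),v.max(), v[u<245].mean(),v[u>265].mean())
bright=m&(im[...,2]>170); v2,u2=np.nonzero(bright); print("bright rows",np.unique(v2))
M=rot(env.get_obs()["tool_rot"]); g=env.get_obs()["tool_pos"]
for row in (v.min(),(v.min()+v.max())/2,v.max()):
    L,R_=onz("wrist",(u.min(),row),.097,cal),onz("wrist",(u.max()+1,row),.097,cal); c=(L+R_)/2
    print(row,"fork centre",c,"width",np.linalg.norm(L-R_),"rel tool xy",(M.T@(c-g))[:2])
e=onz("wrist",(256,92),.012,cal); print("base end",e,(M.T@(e-g))[:2])
# base centre line and angle
wood=(im[...,2]-im[...,0]>45)&(im[...,2]-im[...,1]<70)&(im[...,1]>110); P=[]
for r in list(range(128,215,6)):
    q=np.nonzero(wood[r,215:300])[0]+215
    if len(q): P.append([r,q.min(),q.max()+1]); 
for r,a,b in P[::3]:
    A=onz("wrist",(a,r),.012,cal);B=onz("wrist",(b,r),.012,cal); print(r,a,b,"mid rel",(M.T@((A+B)/2-g))[:2],"w",np.linalg.norm(A-B))
E
```

```text
red px u 226 288 v 109 118 113.5505617977528 113.23178807947019
bright rows [109 110 111 112 113 114 115 116 117 118]
109 fork centre [ 0.642  -0.3311  0.097 ] width 0.06403229884221123 rel tool xy [0.0776 0.0043]
113.5 fork centre [ 0.6378 -0.3324  0.097 ] width 0.06432983218534218 rel tool xy [0.0732 0.0043]
118 fork centre [ 0.6336 -0.3338  0.097 ] width 0.06463014348916518 rel tool xy [0.0688 0.0043]
base end [ 0.6606 -0.3243  0.012 ] [0.0973 0.0035]
128 231 282 mid rel [0.0521 0.0043] w 0.06799399090015357
146 231 282 mid rel [0.0282 0.0044] w 0.06930163474632413
164 232 281 mid rel [0.0034 0.0045] w 0.06788955914464946
182 232 281 mid rel [-0.0225  0.0046] w 0.06924742311544123
200 233 280 mid rel [-0.0493  0.0047] w 0.06777660254863645
```

Call:
apply_moves(moves=[[-0.01,0.01,0.02,0,0,0,0.05],[-0.02,0.0215,0.05,0,0,0,0.05],[-0.02,0.0215,0.1,0,0,0,0.05],[-0.02,0.0215,0.16,0,0,0,0.05],[-0.02,0.0215,0.23,0,0,0,0.05],[-0.02,0.0215,0.3,0,0,0,0.05],[-0.02,0.0215,0.37,0,0,0,0.05],[-0.02,0.0215,0.44,0,0,0,0.05],[-0.02,0.0215,0.51,0,0,0,0.05],[-0.02,0.0215,0.57,0,0,0,0.05],[-0.02,0.0215,0.61,0,0,0,0.05],[-0.02,0.0215,0.63,0,0,0,0.05],[-0.02,0.0215,0.64,0,0,0,0.05],[-0.02,0.0215,0.64,0,0,0,0.05]])

```text
time_s: 29.8
tool_pos: [0.5646, -0.356, 0.1038]
tool_rot: [180.0, -0.0, 17.7]
force: [0.5, 0.6, -8.9]
grip_width: 0.0178
grasp_force: 12.0
```

```bash
python3 - <<'E'
from h import *
np.set_printoptions(precision=4,suppress=True)
avg(3); im,cal=snap("wrist","w8.png")
im=cv2.imread("pics/w8.png").astype(int); m=(im[...,2]-im[...,1]>60)&(im[...,2]-im[...,0]>60); m[:,:190]=0;m[:,330:]=0;m[230:]=0
m=cv2.morphologyEx(m.astype(np.uint8),cv2.MORPH_OPEN,np.ones((2,2),np.uint8))>0
v,u=np.nonzero(m); print("u",u.min(),u.max(),"v",v.min(),v.max())
o=env.get_obs();M=rot(o["tool_rot"]); g=o["tool_pos"]
for row in (v.min(),v.max()):
    L,R_=onz("wrist",(u.min(),row),.097,cal),onz("wrist",(u.max()+1,row),.097,cal); print("rel",(M.T@((L+R_)/2-g))[:2],np.linalg.norm(L-R_))
cv2.imwrite("pics/w8c.png",cv2.resize(cv2.imread("pics/w8.png")[:250,150:360],None,fx=2.4,fy=2.4))
E
```

```text
t 29.95 F tool [-0.25  0.06  8.67] sd [0.41 0.54 0.56] T tool [ 0.036 -0.014 -0.001] sd [0.021 0.013 0.018] grip 12.0 [ 0.5648 -0.3561  0.1043] [179.9  -0.   17.7]
u 197 306 v 105 122
rel [ 0.0817 -0.0008] 0.06370684085171403
rel [ 0.0721 -0.0008] 0.06483185062858624
```

View pics/w8c.png

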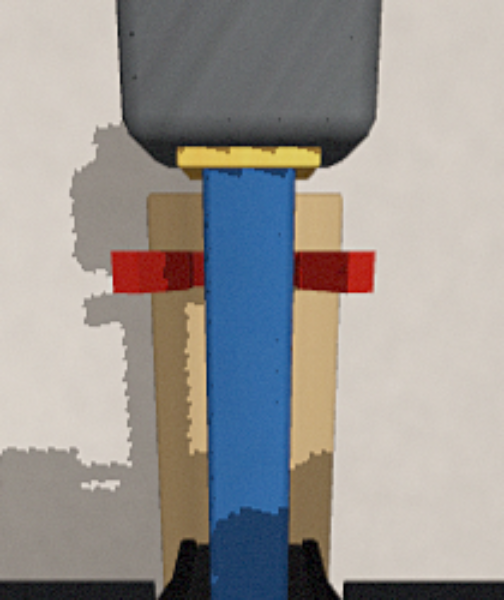

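The crop shows the shaft over the red fork's middle (fork 112–375, shaft 205–295), collar beyond it; head beyond the red fork. Lowering.

Call:
apply_moves(moves=[[0,-0.005,0.02,0,0,0,0.05],[0,-0.005,0.05,0,0,0,0.05],[0,-0.005,0.08,0,0,0,0.05],[0,-0.005,0.11,0,0,0,0.05],[0,-0.005,0.14,0,0,0,0.05],[0,-0.005,0.165,0,0,0,0.05],[0,-0.005,0.185,0,0,0,0.05],[0,-0.005,0.205,0,0,0,0.05],[0,-0.005,0.22,0,0,0,0.05],[0,-0.005,0.23,0,0,0,0.05],[0,-0.005,0.237,0,0,0,0.05],[0,-0.005,0.242,0,0,0,0.05],[0,-0.005,0.242,0,0,0,0.05]])

```text
time_s: 31.3
tool_pos: [0.564, -0.3549, 0.0552]
tool_rot: [180.0, 0.0, 17.7]
force: [-1.0, -0.0, -9.3]
grip_width: 0.0179
grasp_force: 12.0
```

```bash
python3 -c "
from h import *
avg(6)"
```

```text
t 31.6 F tool [ 0.02 -0.15  8.87] sd [0.46 0.33 0.2 ] T tool [ 0.013 -0.014 -0.002] sd [0.024 0.035 0.022] grip 12.0 [ 0.5641 -0.355   0.0554] [180.   -0.   17.7]
```

Call:
apply_moves(moves=[[0,0,0.003,0,0,0,0.05],[0,0,0.005,0,0,0,0.05],[0,0,0.007,0,0,0,0.05],[0,0,0.009,0,0,0,0.05],[0,0,0.01,0,0,0,0.05],[0,0,0.01,0,0,0,0.05]])

```text
time_s: 32.2
tool_pos: [0.564, -0.3549, 0.0535]
tool_rot: [180.0, 0.0, 17.7]
force: [-2.5, 0.7, -5.4]
grip_width: 0.018
grasp_force: 12.0
```

```bash
python3 -c "
from h import *
avg(5)"
```

```text
t 32.45 F tool [-1.79 -1.94  4.13] sd [0.24 0.71 0.62] T tool [ 0.385 -0.349 -0.009] sd [0.037 0.038 0.004] grip 12.0 [ 0.564  -0.3549  0.0536] [180.    0.   17.7]
```

Contact; about half the weight is on the forks. Another 0.5 mm, then open gently and look.

Call:
apply_moves(moves=[[0,0,0.002,0,0,0,0.05],[0,0,0.003,0,0,0,0.05],[0,0,0.003,0,0,0,0.05],[0,0,0.003,0,0,0,0.22],[0,0,0.003,0,0,0,0.24],[0,0,0.003,0,0,0,0.27],[0,0,0.003,0,0,0,0.32],[0,0,0.003,0,0,0,0.4],[0,0,0.003,0,0,0,0.45],[0,0,0.003,0,0,0,0.45],[0,0,0.003,0,0,0,0.45]], grip_force=5)

```text
time_s: 33.55
tool_pos: [0.5641, -0.355, 0.0525]
tool_rot: [180.0, -0.0, 17.7]
force: [0.5, 0.1, 0.4]
grip_width: 0.0388
grasp_force: 0.0
```

Call:
apply_moves(moves=[[0,0,-0.03,0,0,0,0.45],[0,0,-0.08,0,0,0,0.45],[0,0,-0.15,0,0,0,0.45],[0,0,-0.25,0,0,0,0.45],[0,0,-0.35,0,0,0,0.45],[0,0,-0.5,0,0,0,0.45],[0,0,-0.65,0,0,0,0.45],[0,0,-0.8,0,0,0,0.45],[0,0,-0.95,0,0,0,0.45],[0,0,-1,0,0,0,0.45]])

```text
time_s: 34.55
tool_pos: [0.5657, -0.3555, 0.2582]
tool_rot: [179.7, -0.3, 17.7]
force: [1.0, -0.4, 0.4]
grip_width: 0.0393
grasp_force: 0.0
```

Call:
apply_moves(moves=[[-0.1,0,0,0,0,0,0.45],[-0.25,0,0,0,0,0,0.45],[-0.4,0,0,0,0,0,0.45],[-0.5,0.1,0,0,0,0,0.45],[-0.55,0.25,0,0,0,0,0.45],[-0.55,0.4,0,0,0,0,0.45],[-0.55,0.6,0,0,0,0,0.45],[-0.55,0.8,0,0,0,0,0.45],[-0.55,0.8,0,0,0,0,0.45],[-0.55,0.8,0,0,0,0,0.45]])

```text
time_s: 35.55
tool_pos: [0.5073, -0.541, 0.2505]
tool_rot: [-179.8, 0.1, 17.6]
force: [-0.1, 0.9, 0.3]
grip_width: 0.0395
grasp_force: 0.0
```

```bash
python3 - <<'E'
from h import *
avg(2); snap("scene","s4.png"); snap("top","t4.png")
a=cv2.imread("pics/s4.png")[140:270,80:210]; b=cv2.imread("pics/t4.png")[145:275,335:465]
cv2.imwrite("pics/m4.png",cv2.resize(np.hstack([a,b]),(800,400),interpolation=2))
E
```

```text
t 35.65 F tool [-0.19 -0.29 -0.75] sd [0.09 0.11 0.21] T tool [0.017 0.011 0.036] sd [0.004 0.042 0.004] grip 0.0 [ 0.5082 -0.5394  0.2526] [-180.    -0.    17.7]
```

View pics/m4.png

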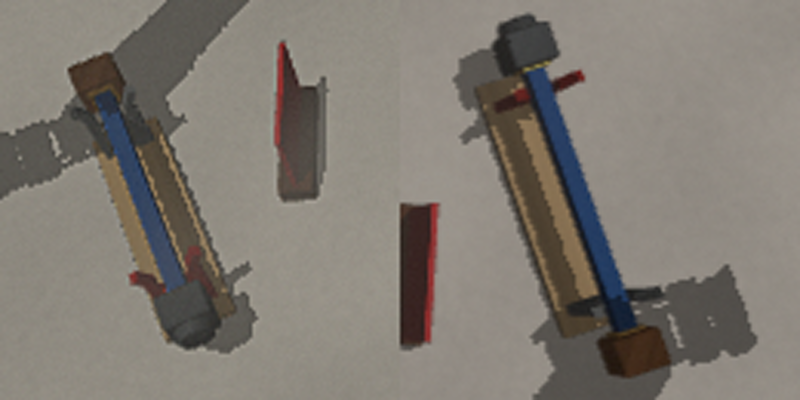

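Both views show the fid in both forks, head beyond red, plate standing; I check the lengthwise centring by silhouette.

```bash
python3 - <<'E'
from h import *
import itertools
def ext(P,ax): q=P@ax; return q.min(),q.max()
ang=np.radians(17.6); D=np.array([np.cos(ang),np.sin(ang),0]); N=np.array([-D[1],D[0],0])
for c,o,fn in (("top",(.5397,-.3594,.069),"t4"),("scene",(.550,-.3578,.069),"s4")):
    o=np.array(o); im=cv2.imread(f"pics/{fn}.png").astype(int)
    ms=masks_of(c,"fid"); m=ms[0]["pixels"]; v,u=np.nonzero(m)
    ax=proj(c,o+.1*D)-proj(c,o-.1*D); pxmm=np.linalg.norm(ax)/200; ax/=np.linalg.norm(ax)
    model=np.array([proj(c,o+D*s/1000+N*a+np.array([0,0,b])) for s in (-160,160) for a in (-.022,.022) for b in (-.022,.022)])
    e=ext(np.c_[u,v].astype(float),ax); t=ext(model,ax); print(c,ms[0]["conf"],len(v),"shift mm tail,head",[(e[i]-t[i])/pxmm for i in (0,1)])
E
```

```text
top 0.83 1452 shift mm tail,head [np.float64(-0.5540942290109154), np.float64(8.358222281118627)]Traceback (most recent call last):
  File "<stdin>", line 7, in <module>
IndexError: list index out of range
```

Call:
apply_moves(moves=[[0.05,-0.2,0,0,0,0,0.45],[0.15,-0.4,0,0,0,0,0.45],[0.2,-0.6,0,0,0,0,0.45],[0.25,-0.78,0,0,0,0,0.45],[0.25,-0.8,0,0,0,0,0.45],[0.25,-0.8,0,0,0,0,0.45],[0.25,-0.8,0,0,0,0,0.45]])

```text
time_s: 36.55
tool_pos: [0.5063, -0.3746, 0.253]
tool_rot: [179.9, 0.0, 17.6]
force: [0.4, -0.4, 0.3]
grip_width: 0.039
grasp_force: 0.0
```

```bash
python3 - <<'E'
from h import *
np.set_printoptions(precision=4,suppress=True)
im,cal=snap("wrist","w9.png"); im=cv2.imread("pics/w9.png").astype(int); o=env.get_obs(); M=rot(o["tool_rot"]); g=o["tool_pos"]; print(g,o["time_s"])
b,gr,r=im[...,0],im[...,1],im[...,2]
red=(r-gr>60)&(r-b>60); red[:,:150]=0; red[:,370:]=0; red=cv2.morphologyEx(red.astype(np.uint8),cv2.MORPH_OPEN,np.ones((3,3),np.uint8))>0
yel=(r>140)&(gr>110)&(b<100)&(r-b>90); yel[:,:200]=0; yel[:,310:]=0; yel[230:]=0
blue=(b-r>40); 
for n,m in (("red",red),("yel",yel),("blue",blue)):
    v,u=np.nonzero(m); print(n,len(v),u.min(),u.max(),v.min(),v.max())
rv=np.nonzero(red)[0]
for row in (rv.min(),rv.max()): print("fork x",(M.T@(onz("wrist",(254,row),.097,cal)-g))[0])
yv,yu=np.nonzero(yel)
for row in (yv.min(),yv.max()):
  for z in (.084,.091): print("collar row",row,z,(M.T@(onz("wrist",(254,row),z,cal)-g))[0])
E
```

```text
[ 0.5061 -0.375   0.2527] 36.6
red 533 150 282 41 122
yel 90 240 264 26 48
blue 3012 244 259 30 236
fork x 0.1438615076421056
fork x 0.0637445171557313
collar row 26 0.084 0.16042116437675077
collar row 26 0.091 0.1587662117700217
collar row 48 0.084 0.13969469488387234
collar row 48 0.091 0.13847734332540818
```

View pics/w9.png

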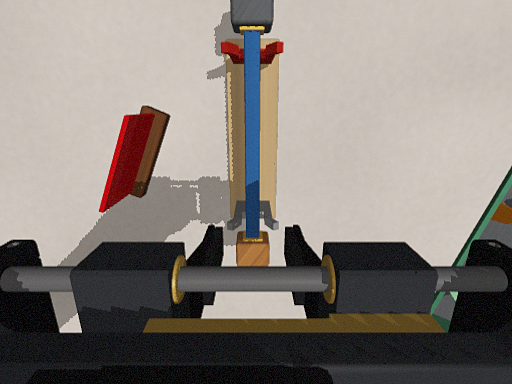

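The last view shows the fid centred in both forks, with the head beyond red and about equal gaps at the two ends. The gripper is clear.

```bash
python3 -c "
from cell import env
print(env.sign_off())"
```

```text
the job is handed in; nothing more can be done
None
```

The fid lies in both forks of the cradle with its iron head beyond the red fork, centred lengthwise to within about 4 mm; I never gripped it above 12 N, and I handed the job in at about 37 s with the gripper clear, though the sign-off returned no verdict.

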